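# Close the spirit strainer: disk in the mouth, lock ring over it

### The arm

A 6-joint arm with a two-finger parallel gripper is mounted at the origin on the work surface. World frame = base frame: x ahead of the robot, y to its left, z up, the work surface at z = 0. Lengths are in m, angles in rad, forces in N, time in s.
With the tool pointing down it reaches from about 0.35 to 0.925 m from the base axis. Payload 6.4 kg.
Tool frame: the origin (TCP) lies on the front face of the gripper's body, between the roots of the fingers; the fingertips stand 73 mm ahead of it and the grasp point (between the pads) lies 54 mm ahead of it; z points along the fingers, y is the direction in which the jaws open and shut (so a half turn about z gives the same grasp; the last joint's range is limited). The gripper opens to 85 mm and grips with 20 to 120 N. Pads are 22 mm wide; open, the fingers measure 114 mm over their backs; the gripper's body (76 mm by 85 mm) begins 54 mm behind the grasp point. The pads swing forward as they close: fully open they stand 13 mm farther back than shut.
Start: joints at [-1.492, 0.245, 1.558, -0, 1.339, -0.174], TCP at [0.163, -0.629, 0.304] pointing down, gripper open.
Joint ranges: [-3.13, 3.13], [-1.02, 2.26], [0.13, 2.54], [-0.95, 4.09], [0.21, 2.88], [-2.74, 2.74]. Speed limits (rad/s): [2.57, 2.57, 3.14, 3.14, 3.14, 3.14].

### API

Orientations are given as a rotation vector (axis times angle).
In Python, from bench import ctrl, vision gives the robot as it stands. The module is installed in compiled form; this text tells all that it offers.
- The arm moves only by the tool move_arm, never from a script. Its argument "rows" is a list of rows, each a list of 6 numbers: the shift along the tool's x, y, z in units of 40 mm (1.0 is 40 mm), then the turn, a rotation vector about the tool's x, y, z in units of 5 degrees (1.0 is 5 degrees). In form: [[dx, dy, dz, wx, wy, wz], ...]. A call has 1 to 12 rows; each row shifts and turns the commanded pose from where the row before left it, along the tool's axes as they then stand; what a row does not reach is not made up. A row lasts 1/12 s, in which the tool goes at most 41.7 mm and 7.16 degrees, less where a joint would pass 70% of its speed; a pose out of reach is approached as far as the arm can. A call is refused whole if a number of a shift passes 1 or a number of a turn 1, either way. A call with a gripper value outside its range is refused whole. "grip" is the closure, from 0 (fully open) to 1 (shut), set as the call begins (left out, the last holds). The fingers move at their own pace and stop on an object; "squeeze" is the grip in N (left out, the last holds). Time passes only in rows, so rows that do not move let the fingers close. It gives the time, the measured TCP pose, the force and the opening at its end, in the units of the state.
- ctrl.observe(): the state, without advancing time (a new reading comes with each control period).
- vision.capture(name): name is "side" or "top"; returns a dict with "frame" (420x560x3 uint8, red, green, blue), "z_map" (420x560 float32, m along the optical axis (not along the pixel's ray), 0 where there is no reading), "intrinsics" (3x3 intrinsics, pixels), "R" (3x3) and "t" (3): a world point X has camera coordinates R X + t. Camera axes: x right, y down, z forward; pixel columns grow to the right and rows downward; lengths in m; the calibration is good to about 2 mm. A picture is of the moment at which its call begins.
- ctrl.hand_in(): hands the job in, once; it reports no verdict.
Trained networks look in a picture, given as the dict that the camera call returned (one of the last four; its "shot" number tells which), for a name from the list of things; names that differ only in an ending like _2 or _b are one class to them, and where a whole thing is asked for, a point or a joint stands for the part that bears it (a point fixed in the world has none). Each returns a list of dicts, best first, with "score" (0 to 1); they miss things now and then, are a little off and sometimes report something else, mostly with a low value. They report only what shows in the picture. A call takes as long as a camera call.
- vision.boxes_of(picture, query): "at" ([row, column] in pixels, amid what is visible of it).
- vision.landmark_of(picture, query): "at" ([row, column] in pixels: a listed point, or the origin of a listed thing).
The state is a dict: "clock": time; "qpos": joint angles; "qvel": joint speeds; "effort": joint torques, N m; "eef_pos": TCP position; "tcp_rot": TCP orientation; "force": force on the tool from outside, world axes, zero at the start; "torque": the same for the moment, N m; "grip_width": opening from 0.0 (shut) to 1.0 (fully open).
Only numpy, scipy, OpenCV 4.12 (cv2) and the standard library are available. Lean on these libraries where they do the work, as an engineer would, in place of code of your own. Each camera call takes 0.05 s, during which the arm holds its last target.

### The job

Close up the strainer housing at the bottling table: set the perforated strainer disk flat into its open mouth, knob up, and let go of it; then put the brass lock ring over it and screw it clockwise until it is fully home and holds the disk pressed down. Go gently, feeling for the thread rather than forcing anything, do not topple or push away the other things on the table, and leave the ring locked with the gripper clear.

Things in the scene. Friction and masses are not known exactly. Their poses are not given: they have to be found in the camera images.
- mouth (a point): Centre of the rim plane of the housing's open mouth, on the upright axis, 100 mm above the table. The neck is an aluminium tube 41 mm across outside; its round bore is 36 mm across with a square edge. A blue sprung seat fills the bore from 4.5 mm below the rim.
- housing: Strainer housing, fixed; origin at the centre of its foot's underside, z up. White foot plate 120 x 120 x 12 mm, steel body 62 mm across up to 68 mm above the table, the neck from there up to 100 mm; a short pipe stub leaves the body along its +x below the neck.
- lands (a point): On the axis, 4 mm below the rim: level of the flat tops of four equal thread lands round the neck, 50 mm across, 90 degrees apart, 66 degrees long, with 24 degree gaps. Their undersides begin 6.8 mm below the rim and slope down clockwise (from above) by 3.5 mm to a stop. The neck sits at any turn: where the gaps are does NOT follow from this point's axes.
- seat (a joint): How far the sprung seat in the mouth is pushed down, m: 0 when free or with only the disk lying on it, about 0.003 with the ring fully home, 0.006 at its end. Starts to move at 3 N, then 2.5 N per mm.
- disk_knob (a point): Centre of the orange knob of the loose strainer disk, z out of its top: a cylinder 11 mm across, 16 mm tall, in the middle of the disk's top. The point is 16 mm above the disk's underside. At the start it lies knob up on the table.
- disk: The perforated steel strainer disk, about 60 g: 34 mm across, 8 mm thick, 1.5 mm bevel round its lower edge; origin at the centre of its underside. Resting on the seat its top face stands 3.5 mm above the rim.
- ring_center (a point): Centre of the loose brass lock ring, on its axis, half-way up, z to its top face. Octagon 59 mm across flats (flats face its x, its y and 45 degrees between), 20 mm tall, about 200 g: skirt 16 mm deep, bore 52.6 mm, top plate 4 mm thick with a 24 mm hole for the knob. It lies top up on the table.
- lock_ring: The lock ring; origin at the centre of its lower edge. Four pins 5 mm thick point inward along its +x, -x, +y, -y, centres 3 mm above the lower edge, tips 44 mm apart. With the pins on the lands, the lower edge is 4.5 mm below the rim; over the gaps it drops 8 mm until the plate lies on the disk.
- ring_pins (a point): On the ring's axis at pin height. After the drop, pressed lightly (5 to 8 N) and turned clockwise, the pins run under the lands with little torque (about 0.1 Nm) and draw ring and disk down 3 mm to a hard stop some 66 degrees from mid-gap (stop turning as torque rises: 1 Nm forces it); friction holds it. Turned anticlockwise after the drop, the pins are blocked at the gap's end.
- gasket: Bystander: black rubber gasket, 48 mm across, 6 mm thick; origin at the centre of its underside.
- stopper_a: Bystander: cork stopper, 30 mm across, 28 mm tall, standing; origin at the centre of its underside.
- stopper_b: Bystander: a second such cork stopper.
- bottle_a: Bystander: small clear sample bottle, 44 mm across, 80 mm tall; origin at the centre of its underside.
- bottle_b: Bystander: small green sample bottle, 44 mm across, 80 mm tall; origin at the centre of its underside.
- spanner: Bystander: steel spanner, 170 mm long, lying flat along its x axis.
- beaker: Bystander: clear plastic beaker, 80 mm across, 90 mm tall; origin at the centre of its underside.

How it is judged:
By the outcome, as a careful person would: the job done as asked, in the order asked, and still so for the second after the job is handed in, with the robot touching nothing.
It also fails if it takes over 72 s, if anything falls off the work surface, if the arm or the gripper's body presses on something with over 40 N, if the wrist force passes 120 N, or if a joint passes its speed limit or range.

## Working session

There is one attempt and no reset: what is moved stays moved. The work goes in short steps, Python scripts to look and compute and a tool call to move; the robot and the scene stay as the last step left them, time stands still between calls to the robot, and variables do not carry over. Pictures are saved under pics/ and viewed, and the job is handed in when it is done.

Besides the shell and the picture viewer there is one more tool, called after "Emit:" as name([rows], argument=value, ...), one row to a line, values as JSON. move_arm: Moves the arm, as the interface text tells. Its arguments: {"type":"object","properties":{"rows":{"type":"array","items":{"type":"array","items":{"type":"number"}}},"grip":{"type":"number"},"squeeze":{"type":"number"}},"required":["rows"]}

```bash
mkdir -p pics
cat > h.py <<'E'
import numpy as np, cv2
from bench import ctrl, vision
def px2w(p,rc,z=None,depth=None):
    K=np.array(p["intrinsics"]);R=np.array(p["R"]);t=np.array(p["t"])
    d=np.linalg.inv(K)@np.array([rc[1],rc[0],1.0])
    C=-R.T@t; dw=R.T@d
    if z is not None: s=(z-C[2])/dw[2]
    else: s=depth
    return C+s*dw
def w2px(p,X):
    c=np.array(p["R"])@np.array(X)+np.array(p["t"]); q=np.array(p["intrinsics"])@c
    return q[1]/q[2],q[0]/q[2]
def cloud(p):
    K=np.array(p["intrinsics"]);R=np.array(p["R"]);t=np.array(p["t"]);Z=p["z_map"]
    v,u=np.mgrid[0:Z.shape[0],0:Z.shape[1]]
    c=np.stack([(u-K[0,2])/K[0,0]*Z,(v-K[1,2])/K[1,1]*Z,Z],-1)
    W=(c-t)@R
    W[Z<=0]=np.nan
    return W
def save(p,name,crop=None,s=1):
    f=p["frame"]
    if crop: f=f[crop[0]:crop[1],crop[2]:crop[3]]
    if s!=1: f=cv2.resize(f,None,fx=s,fy=s,interpolation=cv2.INTER_CUBIC)
    cv2.imwrite("pics/"+name,f[:,:,::-1])
E
cat > a.py <<'E'
from h import *
np.set_printoptions(precision=4,suppress=True)
s=ctrl.observe();print(s)
T=vision.capture("top");S=vision.capture("side")
save(T,"t0.png");save(S,"s0.png")
for n,p in(("top",T),("side",S)):
    print(n,"cam at",-np.array(p["R"]).T@p["t"],"\n",p["intrinsics"])
    for q,z in (("mouth",.1),("lands",.096),("disk_knob",.016),("ring_center",.01),("housing",0),("disk",0),("lock_ring",0),("gasket",0),("stopper_a",0),("bottle_a",0),("spanner",0),("beaker",0)):
        for r in vision.landmark_of(p,q)[:3]:
            print(q,round(r["score"],2),np.round(r["at"],1),px2w(p,r["at"],z=z)[:2])
E
python3 a.py
```

```text
{'clock': 0.0, 'qpos': array([-1.4921,  0.2458,  1.559 ,  0.    ,  1.3387, -0.1741]), 'qvel': array([-0.0007,  0.0008, -0.0004,  0.0002,  0.001 , -0.    ]), 'effort': array([ -0.0007, -42.9512, -32.6125,  -0.0002,   0.0053,  -0.    ]), 'eef_pos': array([ 0.1625, -0.6289,  0.3028]), 'tcp_rot': array([-3.1146, -0.3957, -0.0002]), 'force': array([ 0.0668, -0.1847, -0.0904]), 'torque': array([ 0.0206, -0.0095, -0.0169]), 'grip_width': 1.0012533835516357}
top cam at [ 0.4446 -0.0128  1.3922] 
 [[440.1428   0.     279.084 ]
 [  0.     440.1428 210.5031]
 [  0.       0.       1.    ]]
mouth 0.96 [203.3 254.4] [0.5355 0.0432]
mouth 0.32 [206.2 202.4] [0.5298 0.1959]
disk_knob 0.52 [216.8 344.2] [ 0.4938 -0.2337]
disk_knob 0.51 [149.3 310. ] [ 0.709  -0.1314]
ring_center 0.58 [208.1 200.4] [0.5299 0.2167]
housing 0.88 [204.8 257.3] [0.5376 0.0384]
disk 0.5 [218.3 348.8] [ 0.4894 -0.2508]
lock_ring 0.68 [209.1 200.7] [0.5273 0.2175]
lock_ring 0.26 [250.2 266.1] [0.3938 0.0131]
gasket 0.45 [251.2 265.3] [0.3907 0.0157]
gasket 0.26 [211.1 202.9] [0.5209 0.2106]
stopper_a 0.6 [148.7 311.4] [ 0.71
[... 317 characters left out ...]
mouth 0.7 [181.2 279.1] [0.5438 0.0325]
mouth 0.63 [228.2 227. ] [ 0.3726 -0.0878]
lands 0.75 [181.9 275.9] [0.5367 0.0369]
disk_knob 0.69 [286.4 296.4] [ 0.4905 -0.2364]
ring_center 0.84 [168.5 253.2] [0.5288 0.2123]
housing 0.82 [209.2 278.5] [0.5444 0.0328]
disk 0.68 [293.8 297.2] [ 0.4897 -0.2455]
lock_ring 0.65 [173.1 251.6] [0.5213 0.205 ]
gasket 0.73 [239.2 362.5] [ 0.7107 -0.1411]
gasket 0.69 [231.5 227. ] [ 0.3894 -0.0036]
stopper_a 0.44 [239.9 363.4] [ 0.7117 -0.144 ]
stopper_a 0.4 [177.1 315.3] [0.6939 0.1277]
bottle_a 0.91 [307.6 361.5] [ 0.612 -0.327]
bottle_a 0.61 [141.1 272. ] [0.6327 0.3405]
spanner 0.8 [143.9 186.7] [0.369  0.4115]
beaker 0.92 [387.4 300.9] [ 0.4155 -0.4536]
```

View pics/t0.png

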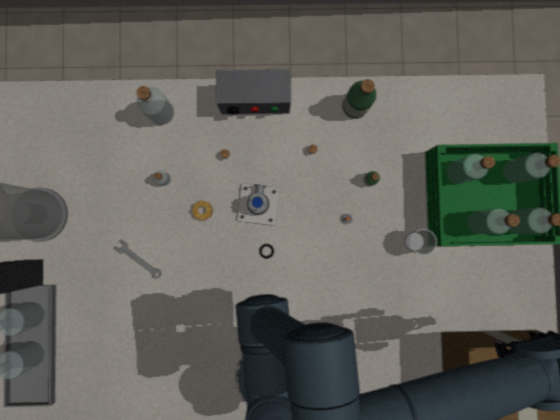

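View pics/s0.png

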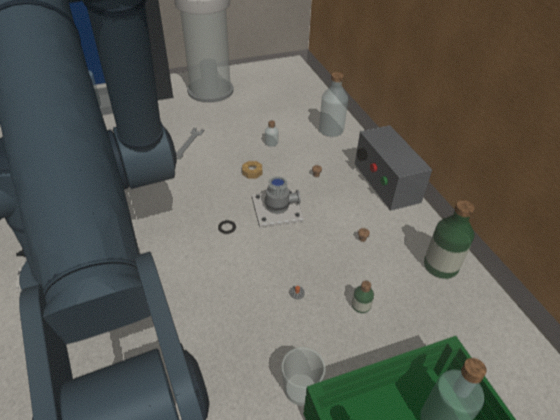

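```bash
cat > b.py <<'E'
import cv2
t=cv2.imread("pics/t0.png");s=cv2.imread("pics/s0.png")
def c(im,r,cc,h=28,w=28,k=10): return cv2.resize(im[r-h:r+h,cc-w:cc+w],None,fx=k,fy=k,interpolation=cv2.INTER_CUBIC)[:280*2,:]
import numpy as np
a=np.hstack([c(t,204,256,k=7),c(t,208,201,k=7)]) 
b=np.hstack([c(s,185,277,k=7),c(s,170,253,k=7)])
cv2.imwrite("pics/z0.png",cv2.resize(np.vstack([a,b]),(600,600)))
E
python3 b.py
```

```text
(no output)
```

View pics/z0.png

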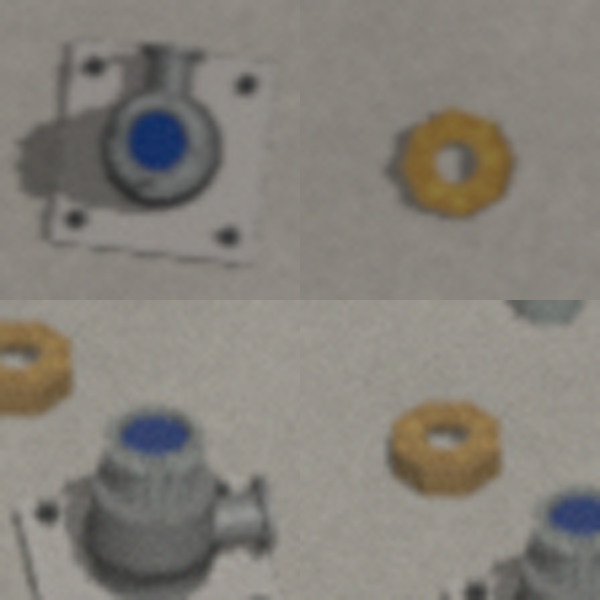

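The top view shows the housing at about (204,257), the ring at (209,202), the disk at (217,346), the gasket at (251,266), and stoppers at (154,224) and (149,312). Next I refine these with colour and depth, and check whether the thread gaps can be seen.

```bash
cat > c.py <<'E'
from h import *
np.set_printoptions(precision=4,suppress=True,linewidth=160)
T=vision.capture("top");S=vision.capture("side")
np.save("top0.npy",T,allow_pickle=True);np.save("side0.npy",S,allow_pickle=True)
def seg(p,center,r,f):
    hsv=cv2.cvtColor(p["frame"],cv2.COLOR_RGB2HSV).astype(int)
    m=f(hsv); mm=np.zeros_like(m);cy,cx=map(int,center);mm[cy-r:cy+r,cx-r:cx+r]=1
    m=m&(mm>0); ys,xs=np.nonzero(m); return m,ys.mean(),xs.mean(),m.sum()
blue=lambda h:(h[...,0]>100)&(h[...,0]<130)&(h[...,1]>110)
org=lambda h:(h[...,0]<16)&(h[...,1]>90)
brass=lambda h:(h[...,0]>8)&(h[...,0]<32)&(h[...,1]>100)
for n,p,cb,cr,ck in(("top",T,(204,257),(209,202),(217,346)),("side",S,(184,278),(169,253),(289,297))):
    for nm,c,f,z in(("blue",cb,blue,.0955),("ring",cr,brass,.018 if n=="top" else .01),("knob",ck,org,.024 if n=="top" else .018)):
        m,y,x,k=seg(p,c,14,f)
        W=cloud(p)[m]
        print(n,nm,k,(round(y,2),round(x,2)),px2w(p,(y,x),z=z),"depth med",np.nanmedian(W,0),"minmax z",np.nanmin(W[:,2]),np.nanmax(W[:,2]))
W=cloud(T)[186:222,238:276]
np.set_printoptions(linewidth=250)
print((W[...,2]*1000).round().astype(int))
E
python3 c.py
```

```text
top blue 87 (np.float64(201.91), np.float64(256.82)) [0.5398 0.0362 0.0955] depth med [0.5395 0.0359 0.0953] minmax z 0.08626800890149522 0.10084641086845028
top ring 241 (np.float64(210.07), np.float64(201.91)) [0.5232 0.2108 0.018 ] depth med [0.5227 0.2101 0.019 ] minmax z -0.0038173093606755346 0.027895386610853445
top knob 12 (np.float64(218.25), np.float64(347.33)) [ 0.4888 -0.2421  0.024 ] depth med [ 0.4895 -0.2414  0.0244] minmax z 0.008897974682503342 0.028677868108571827
side blue 45 (np.float64(181.87), np.float64(277.44)) [0.5407 0.0363 0.0955] depth med [0.5403 0.0363 0.0958] minmax z 0.09168151062157227 0.09835279629497604
side ring 224 (np.float64(169.4), np.float64(251.97)) [0.5241 0.2094 0.01  ] depth med [0.5207 0.1957 0.0193] minmax z 0.0050356989221187936 0.023841408043404348
side knob 30 (np.float64(288.93), np.float64(297.07)) [ 0.4887 -0.2449  0.018 ] depth med [ 0.4878 -0.2469  0.0215] minmax z 0.01553108865165419 0.026125306810922816
[[-3 -1  4 ... -1  1  5]
 [-3  3 -2 ... 10 11 13]
 [ 0 -3  3 ... 10 16 16]
 ...
 [13  7  7 ... 14  6 13]
 [11 13  6 ... 12 15 12]
 [-1 -4  9 ... 15 16 10]]c.py:19: RuntimeWarning: invalid value encountered in cast
  print((W[...,2]*1000).round().astype(int))
```

```bash
cat > d.py <<'E'
from h import *
import pickle
out={}
for n in("top","side"):
    F=[];Z=[]
    for i in range(14):
        p=vision.capture(n);F.append(p["frame"].astype(float));z=p["z_map"].copy();z[z<=0]=np.nan;Z.append(z)
    p=dict(p);p["frame"]=np.mean(F,0);p["z_map"]=np.nan_to_num(np.nanmedian(Z,0));p["zm"]=np.nanmean(Z,0);out[n]=p
    print(n,np.nanstd(np.array(Z)[:,205,200]), np.std(np.array(F)[:,205,200],0))
pickle.dump(out,open("avg.pkl","wb"))
T=out["top"];S=out["side"]
def up(p,c,h,k): 
    return cv2.resize(np.clip((p["frame"][c[0]-h:c[0]+h,c[1]-h:c[1]+h]-30)*1.5,0,255).astype(np.uint8),None,fx=k,fy=k,interpolation=cv2.INTER_LANCZOS4)[:,:,::-1]
a=np.vstack([np.hstack([up(T,(203,257),16,9),up(T,(210,202),16,9)]),np.hstack([up(S,(188,277),16,9),up(S,(169,252),16,9)])])
cv2.imwrite("pics/avg.png",a)
W=cloud(T)[192:216,245:269]
print("\n".join(" ".join("%3d"%v if v==v else " . " for v in r) for r in W[...,2]*1000))
E
python3 d.py
```

```text
top 0.0018601676 [0.82375447 1.04246568 1.57790872]
side 0.0022415195 [1.91263255 1.06904497 1.33439584]
 11  10  12  10  11  10  11  13  11  12  10  43  45  47  49  49  47  45  42  11  10  11  11  12
 12  10  12  11  11  11  11  13  13  34  66  67  65  66  67  66  47  46  41  11  11  12  11  12
 11  10  12  11  11  11  11  35  67  68  96  95  95  65  67  66  67  68  40  36  13  12  13  11
 12  12  11  10  11  12  35  66  94  95  97 100  99  99  67  67  95  95  69  65  37  12  11  11
 11  11  11  10  11  66  66  95  96 100 100  94  89  88  98  98 100  95  95  66  66  35  11  11
 12  13  13  11  36  67  94  95 100  91  94  96  94  94  94  70 100  99  95  95  66  65  35  11
 11  11  11  12  65  95  94  99  84  94  94  95  95  95  94  94  95  89  99  96  67  66  34  35
 10  10   9  33  67  68  99  90  94  94  95  96  94  93  95  95  96  96 100  95  95  67  66  36
 12  10  13  66  66  65  99  74  94  95  95  94  95  94  95  96  95  95  68  98  95  67  66  35
 11  11  35  67  67  67 100  97  95  95  95  94  95  95  95  93  94  94  67 100  94  66  67  34
 10  12  35  68  95  95 100  95  94
[... 608 characters left out ...]
  95  95  67  69  66  35  36
 12  10  12  11  35  65  67  67  95  93  67  79  94  95  96  96  96  92  68  67  66  44  35  10
 10  11  11  11  35  35  68  67  68  68  67  67  95  95  94  97  67  67  68  67  54  35  35  10
 10  11  10  11  10  36  35  65  68  68  67  66  66  68  68  68  66  67  65  46  36  34  12  12
 12  12  11  11  10  12  36  35  33  67  67  67  68  67  67  66  66  57  36  36  36  10  10  12
 11  12  12  11  10  10  11  10  34  35  35  41  55  51  48  45  35  34  36  31  11  11  11  13
 13  11  10  12  11  11  11  11  12  10  36  36  35  36  34  37  34  11  12  11  11   9  10  12
 12  11  11  11  10  12  11  10  11  10  12  12  11  12  11  10   9  11  10   9  13  12  13  12
```

View pics/avg.png

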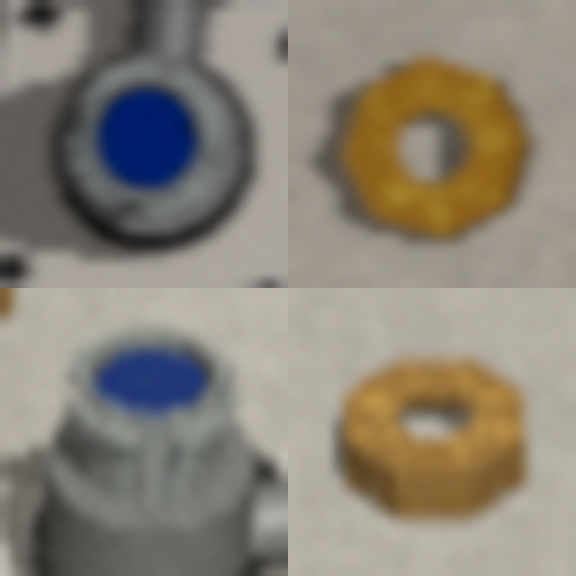

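```bash
cat > e.py <<'E'
from h import *
import pickle
from scipy.optimize import differential_evolution as DE
np.set_printoptions(precision=4,suppress=True)
o=pickle.load(open("avg.pkl","rb"));T=o["top"];S=o["side"]
def plane(p,z,c,h=18):
    g=[(r,q) for r in range(c[0]-h,c[0]+h) for q in range(c[1]-h,c[1]+h)]
    sub=[-.33,0,.33]
    P=np.array([[px2w(p,(r+a,q+b),z=z)[:2] for a in sub for b in sub] for r,q in g])
    Z=cloud(p)[[r for r,q in g],[q for r,q in g],2]
    return P,Z
P,Z=plane(T,.096,(203,257))
ok=np.isfinite(Z); P=P[ok];Z=Z[ok]
ok=~((Z>.072)&(Z<.090)); P=P[ok];Z=Z[ok]
lab=(Z>.085).astype(float)
def f(v):
    d=P-v[:2];r=np.hypot(d[...,0],d[...,1]);a=np.degrees(np.arctan2(d[...,1],d[...,0]))
    g=(a-v[2]+45)%90-45   # 0 = mid gap
    m=((r<.0205)|((r<.025)&(abs(g)>12))).mean(1)
    m=np.where((r<.0165).all(1),lab,m)
    w=np.where(r[:,4]>.0165,1,0)
    return (w*(m-lab)**2).sum()
for s in range(3):
    R=DE(f,[(.53,.55),(.026,.046),(0,90)],seed=s,tol=1e-8);print("neck",R.x,R.fun)
x=R.x
print("phase profile",[(a,round(f([x[0],x[1],a]),1)) for a in range(0,90,6)])
# blue refine
P,Z=plane(T,.02,(210,202))
ok=np.isfinite(Z);P=P[ok];Z=Z[ok];lab=(Z>.013).astype(float)
def f2(v):
    d=P-v[:2]; m=np.ones(d.shape[:2],bool)
    for k in range(8):
        t=np.radians(v[2]+45*k); m&=(d[...,0]*np.cos(t)+d[...,1]*np.sin(t))<.0295
    m&=np.hypot(d[...,0],d[...,1])>.012
    return ((m.mean(1)-lab)**2).sum()
for s in range(3):
    R=DE(f2,[(.51,.535),(.2,.22),(0,45)],seed=s,tol=1e-8);print("ring",R.x,R.fun)
P,Z=plane(T,.008,(218,347),12)
# disk
lab=(Z>.005).astype(float);ok=np.isfinite(Z);P=P[ok];lab=lab[ok]
f3=lambda v:(((np.hypot(*(P-v[:2]).transpose(2,0,1))<.017).mean(1)-lab)**2).sum()
R=DE(f3,[(.47,.505),(-.26,-.225)],seed=0);print("disk",R.x,R.fun)
# side blue / knob
for n,p in(("top",T),("side",S)):
    h=cv2.cvtColor(np.clip(p["frame"],0,255).astype(np.uint8),cv2.COLOR_RGB2HSV).astype(int)
    for nm,m in(("blue",(h[...,0]>100)&(h[...,0]<130)&(h[...,1]>110)),("knob",(h[...,0]<16)&(h[...,1]>90))):
        r0=(203,257) if n=="top" and nm=="blue" else (217,347) if n=="top" else (184,278) if nm=="blue" else (289,297)
        mm=np.zeros(m.shape,bool);mm[r0[0]-14:r0[0]+14,r0[1]-14:r0[1]+14]=1
        W=cloud(p)[m&mm]; print(n,nm,len(W),np.nanmedian(W,0),np.nanmean(W,0))
E
python3 e.py
```

```text
neck [ 0.5395  0.0341 75.4728] 10.71604938271605
neck [ 0.5395  0.0341 75.4126] 10.88888888888889
neck [ 0.5395  0.0341 75.4348] 10.71604938271605
phase profile [(0, np.float64(27.1)), (6, np.float64(34.1)), (12, np.float64(36.7)), (18, np.float64(36.3)), (24, np.float64(36.7)), (30, np.float64(36.8)), (36, np.float64(37.0)), (42, np.float64(37.5)), (48, np.float64(37.7)), (54, np.float64(35.7)), (60, np.float64(28.0)), (66, np.float64(20.1)), (72, np.float64(12.5)), (78, np.float64(12.0)), (84, np.float64(19.8))]
ring [ 0.5238  0.2092 27.8226] 7.382716049382717
ring [ 0.5238  0.2091 25.607 ] 7.777777777777777
ring [ 0.5238  0.2092 27.6182] 7.617283950617284
disk [ 0.4889 -0.2432] 2.666666666666667
top blue 88 [0.5396 0.0358 0.0952] [0.5397 0.0361 0.0952]
top knob 11 [ 0.4896 -0.2414  0.0229] [ 0.4892 -0.2421  0.021 ]
side blue 45 [0.5408 0.0366 0.0954] [0.5406 0.0363 0.0954]
side knob 31 [ 0.4877 -0.2477  0.023 ] [ 0.4877 -0.2467  0.0206]
```

```bash
cat > g.py <<'E'
import sys
from h import *
from scipy.spatial.transform import Rotation as Ro
np.set_printoptions(precision=4,suppress=True)
def state(pr=True):
    s=ctrl.observe();R=Ro.from_rotvec(s["tcp_rot"]).as_matrix()
    yaw=np.degrees(np.arctan2(R[1,0],R[0,0]))
    if pr: print("t",round(s["clock"],2),"pos",s["eef_pos"],"yaw",round(yaw,2),"q6",round(np.degrees(s["qpos"][5]),1),"tilt",R[:,2],"F",s["force"],"M",s["torque"],"w",round(s["grip_width"],3))
    return s,R,yaw
if __name__=="__main__":
    s,R,yaw=state()
    if len(sys.argv)>1:
        tg=np.array(eval(sys.argv[1]),float)
        d=tg[:3]-s["eef_pos"]
        u=R.T@d/.04
        print("units tool x,y,z:",u,"norm rows",np.linalg.norm(u))
        if len(tg)>3: print("turn units about tool z:",((yaw-tg[3]+180)%360-180)/5)
E
python3 g.py "[.489,-.243,.16]"
```

```text
t 2.8 pos [ 0.1626 -0.6294  0.3039] yaw 14.48 q6 -10.0 tilt [ 0. -0. -1.] F [-0.3196 -0.7352  0.324 ] M [-0.05   -0.0291  0.0065] w 0.994
units tool x,y,z: [10.3168 -7.3109  3.5975] norm rows 13.146337374248915
```

Emit:
move_arm([
  [0.6,-0.4,0.1,0,0,0],
  [0.7,-0.5,0.1,0,0,0],
  [0.7,-0.5,0.1,0,0,0],
  [0.7,-0.5,0.1,0,0,0],
  [0.7,-0.5,0.1,0,0,0],
  [0.7,-0.5,0.1,0,0,0],
  [0.7,-0.5,0.2,0,0,0],
  [0.7,-0.5,0.2,0,0,0],
  [0.7,-0.5,0.2,0,0,0],
  [0.7,-0.5,0.3,0,0,0],
  [0.7,-0.5,0.3,0,0,0],
  [0.7,-0.5,0.3,0,0,0],
], grip=0.6, squeeze=30)

```text
clock: 3.8
eef_pos: [0.4259, -0.3165, 0.2198]
tcp_rot: [3.116, 0.396, 0.001]
force: [0.3, -0.5, -0.6]
grip_width: 0.401
```

Emit:
move_arm([
  [0.7,-0.5,0.4,0,0,0],
  [0.7,-0.5,0.5,0,0,0],
  [0.4,-0.3,0.3,0,0,0],
  [0.2,-0.1,0.2,0,0,0],
  [0,0,0,0,0,0],
  [0,0,0,0,0,0],
])

```text
clock: 4.3
eef_pos: [0.4884, -0.2441, 0.164]
tcp_rot: [3.116, 0.397, -0.001]
force: [-0.4, -1.2, 0.7]
grip_width: 0.402
```

```bash
python3 g.py "[.489,-.243,.084]"
python3 - <<'E'
from h import *
p=vision.capture("side");save(p,"s1.png",(200,380,200,400),3)
E
```

```text
t 4.3 pos [ 0.4884 -0.2441  0.164 ] yaw 14.51 q6 37.1 tilt [-0.0003 -0.0004 -1.    ] F [-0.3513 -1.1969  0.6619] M [-0.003  -0.0404 -0.0135] w 0.402
units tool x,y,z: [ 0.0214 -0.0231  2.001 ] norm rows 2.0012185165055816
```

View pics/s1.png

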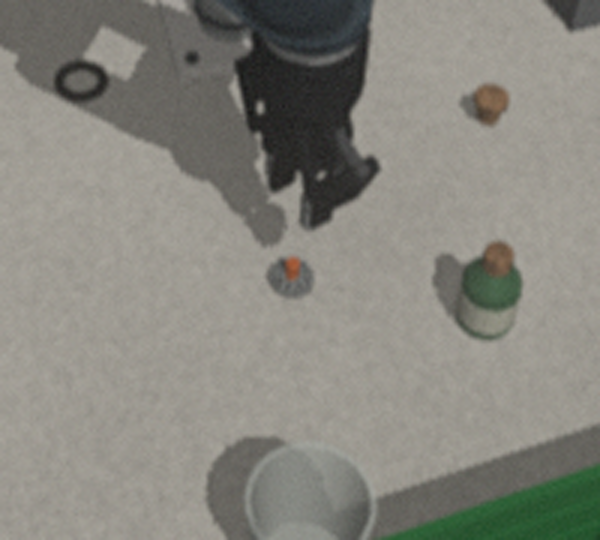

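The gripper, at crop (315,170), is above the disk at (291,275). The cork stopper and green bottle are well clear, so I descend.

Emit:
move_arm([
  [0.02,-0.02,0.4,0,0,0],
  [0,0,0.4,0,0,0],
  [0,0,0.4,0,0,0],
  [0,0,0.3,0,0,0],
  [0,0,0.2,0,0,0],
  [0,0,0.1,0,0,0],
  [0,0,0.1,0,0,0],
  [0,0,0.1,0,0,0],
  [0,0,0,0,0,0],
])

```text
clock: 5.1
eef_pos: [0.489, -0.2427, 0.0837]
tcp_rot: [-3.116, -0.396, 0.0]
force: [-0.4, -0.1, 0.1]
grip_width: 0.4
```

Emit:
move_arm([
  [0,0,0,0,0,0],
  [0,0,0,0,0,0],
  [0,0,0,0,0,0],
  [0,0,0,0,0,0],
  [0,0,0,0,0,0],
  [0,0,0,0,0,0],
], grip=1.0, squeeze=25)

```text
clock: 5.6
eef_pos: [0.4894, -0.2428, 0.0845]
tcp_rot: [3.116, 0.396, 0.001]
force: [0.8, 0.2, 4.2]
grip_width: 0.111
```

```bash
python3 g.py
python3 - <<'E'
from h import *
p=vision.capture("side");save(p,"s2.png",(240,320,250,350),6)
E
```

```text
t 5.6 pos [ 0.4894 -0.2428  0.0845] yaw 14.49 q6 37.2 tilt [ 0.0008 -0.0006 -1.    ] F [0.7759 0.2267 4.2083] M [ 0.0872  0.0782 -0.0233] w 0.111
```

View pics/s2.png

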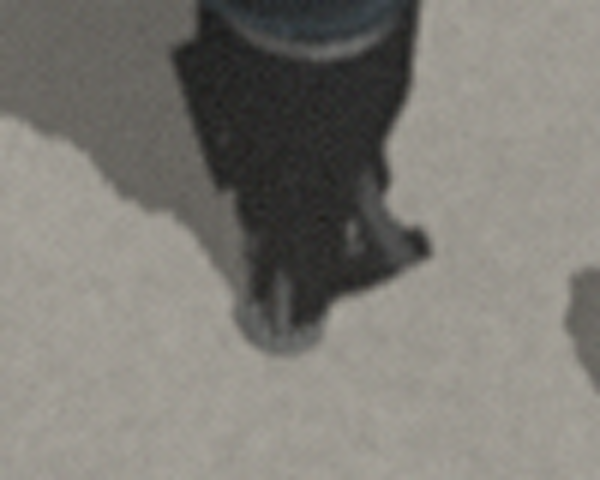

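Emit:
move_arm([
  [0,0,-0.1,0,0,0],
  [0,0,-0.3,0,0,0],
  [0,0,-0.5,0,0,0],
  [0,0,-0.8,0,0,0],
  [0,0,-0.8,0,0,0],
  [0,0,-0.8,0,0,0],
  [0,0,-0.3,0,0,0],
  [0,0,0,0,0,0],
])

```text
clock: 6.32
eef_pos: [0.4905, -0.2437, 0.2323]
tcp_rot: [3.111, 0.395, 0.009]
force: [0.1, -0.4, -0.8]
grip_width: 0.111
```

```bash
python3 g.py "[.540,.0352,.20]"
python3 - <<'E'
from h import *
p=vision.capture("side");save(p,"s3.png",(220,320,240,365),5)
E
```

```text
t 6.32 pos [ 0.4905 -0.2437  0.2323] yaw 14.49 q6 37.2 tilt [ 0.0064 -0.005  -1.    ] F [ 0.1402 -0.4309 -0.8039] M [0.0116 0.0274 0.0181] w 0.111
units tool x,y,z: [ 2.9386 -6.4466  0.7809] norm rows 7.127687335898941
```

View pics/s3.png

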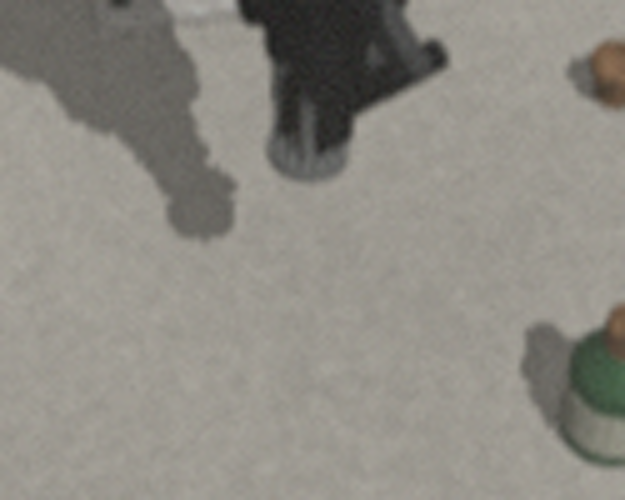

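Emit:
move_arm([
  [0.2,-0.4,0,0,0,0],
  [0.3,-0.7,0,0,0,0],
  [0.4,-0.8,0,0,0,0],
  [0.4,-0.8,0.1,0,0,0],
  [0.4,-0.8,0.1,0,0,0],
  [0.4,-0.8,0.1,0,0,0],
  [0.3,-0.8,0.1,0,0,0],
  [0.2,-0.6,0.1,0,0,0],
  [0.2,-0.4,0.1,0,0,0],
  [0.1,-0.2,0.1,0,0,0],
  [0.04,-0.1,0,0,0,0],
  [0,0,0,0,0,0],
])

```text
clock: 7.37
eef_pos: [0.538, 0.035, 0.1982]
tcp_rot: [-3.116, -0.397, 0.005]
force: [0.2, 0.8, -0.5]
grip_width: 0.11
```

```bash
cat > k.py <<'E'
from h import *
import sys
n=sys.argv[1]
F=[]
Z=[]
for i in range(6):
    p=vision.capture("side");F.append(p["frame"].astype(float));z=p["z_map"].copy();z[z<=0]=np.nan;Z.append(z)
p=dict(p);p["frame"]=np.clip(np.mean(F,0),0,255).astype(np.uint8);p["z_map"]=np.nan_to_num(np.nanmedian(Z,0))
save(p,n,(150,230,230,330),7)
import pickle;pickle.dump(p,open("cur.pkl","wb"))
E
python3 k.py s4.png; python3 g.py "[.540,.0352,.20]"
```

```text
t 7.67 pos [0.539  0.0338 0.2002] yaw 14.4 q6 67.1 tilt [ 0.0005 -0.0001 -1.    ] F [ 0.4988  0.4925 -0.7909] M [ 0.0389  0.0199 -0.0114] w 0.11
units tool x,y,z: [ 0.0332 -0.028   0.0038] norm rows 0.04355317109665674
```

View pics/s4.png

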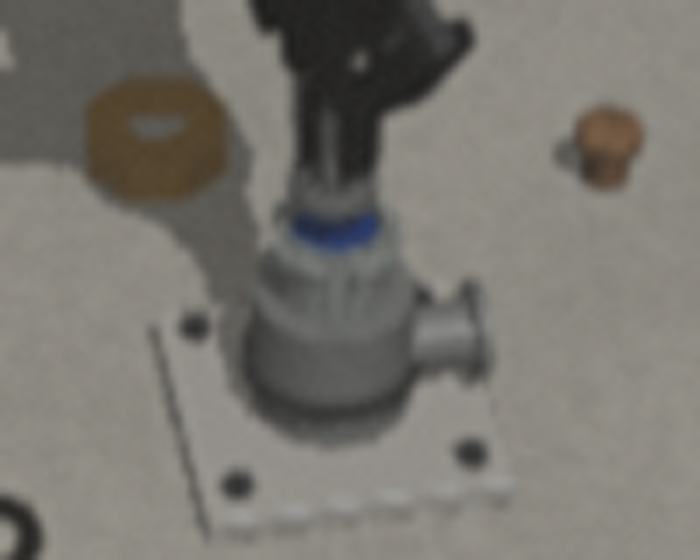

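```bash
cat > ov.py <<'E'
from h import *
import pickle
p=pickle.load(open("cur.pkl","rb"))
k=8;r0,r1,c0,c1=165,215,240,320
im=cv2.resize(p["frame"][r0:r1,c0:c1],None,fx=k,fy=k,interpolation=cv2.INTER_CUBIC)[:,:,::-1].copy()
def circ(c,rad,z,col):
    pts=[]
    for a in np.linspace(0,2*np.pi,60):
        r,q=w2px(p,[c[0]+rad*np.cos(a),c[1]+rad*np.sin(a),z]); pts.append([(q-c0+.5)*k,(r-r0+.5)*k])
    cv2.polylines(im,[np.int32(pts)],True,col,1)
circ((.539,.0338),.017,.2002-.0845+.002,(0,0,255))
circ((.539,.0338),.017,.2002-.0845+.008,(0,0,255))
circ((.540,.0355),.0205,.1,(0,255,0))
circ((.540,.0355),.018,.1,(0,255,0))
circ((.540,.0355),.031,.068,(0,255,255))
cv2.imwrite("pics/ov.png",im)
E
python3 ov.py
```

```text
(no output)
```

View pics/ov.png

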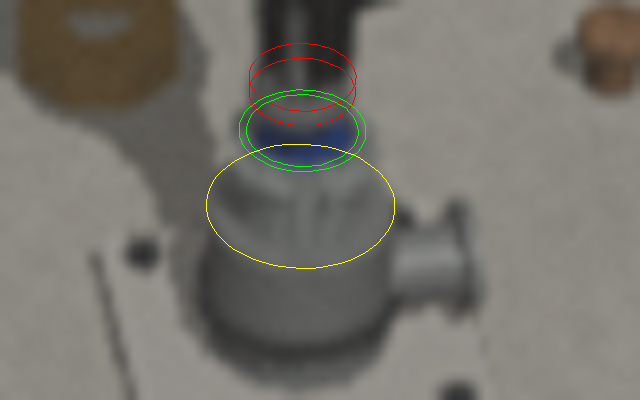

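Emit:
move_arm([
  [0.03,-0.03,0.1,0,0,0],
  [0,0,0.1,0,0,0],
  [0,0,0.1,0,0,0],
  [0,0,0.05,0,0,0],
  [0,0,0,0,0,0],
  [0,0,0,0,0,0],
])

```text
clock: 8.17
eef_pos: [0.5396, 0.0362, 0.1856]
tcp_rot: [-3.116, -0.396, 0.001]
force: [-0.8, 0.7, -0.6]
grip_width: 0.111
```

```bash
python3 g.py "[.540,.0352,.180]"
```

```text
t 8.17 pos [0.5396 0.0362 0.1856] yaw 14.49 q6 67.3 tilt [-0.0005  0.     -1.    ] F [-0.7907  0.6859 -0.6222] M [-0.0143  0.0025 -0.0102] w 0.111
units tool x,y,z: [0.0034 0.0257 0.1405] norm rows 0.142869426289852
```

Emit:
move_arm([
  [0,0,0.03,0,0,0],
  [0,0,0.03,0,0,0],
  [0,0,0,0,0,0],
])

```text
clock: 8.42
eef_pos: [0.5397, 0.0362, 0.1834]
tcp_rot: [-3.116, -0.396, 0.0]
force: [-0.1, 0.1, -0.8]
grip_width: 0.111
```

```bash
python3 g.py "[.540,.0352,.180]"
```

```text
t 8.42 pos [0.5397 0.0362 0.1834] yaw 14.49 q6 67.3 tilt [-0.0002  0.     -1.    ] F [-0.1303  0.0585 -0.8109] M [-0.0539  0.0264 -0.0196] w 0.111
units tool x,y,z: [0.0022 0.0253 0.0841] norm rows 0.08782365818018219
```

Emit:
move_arm([
  [0,0,0.03,0,0,0],
  [0,0,0.02,0,0,0],
  [0,0,0,0,0,0],
])

```text
clock: 8.67
eef_pos: [0.5396, 0.0362, 0.1813]
tcp_rot: [-3.116, -0.396, 0.0]
force: [0.3, 0.3, -1.2]
grip_width: 0.111
```

```bash
python3 g.py "[.540,.0352,.180]"
```

```text
t 8.67 pos [0.5396 0.0362 0.1813] yaw 14.48 q6 67.3 tilt [-0.0002  0.     -1.    ] F [ 0.2605  0.3066 -1.1823] M [0.046  0.0578 0.0004] w 0.111
units tool x,y,z: [0.003  0.0255 0.0333] norm rows 0.04202886271529107
```

Emit:
move_arm([
  [0,0,0.02,0,0,0],
  [0,0,0.02,0,0,0],
  [0,0,0,0,0,0],
])

```text
clock: 8.92
eef_pos: [0.5398, 0.0361, 0.18]
tcp_rot: [3.117, 0.396, 0.0]
force: [-0.6, -0.0, -0.9]
grip_width: 0.111
```

```bash
python3 g.py "[.540,.0352,.180]"
```

```text
t 8.92 pos [0.5398 0.0361 0.18  ] yaw 14.49 q6 67.3 tilt [ 0.0001  0.     -1.    ] F [-0.5919 -0.0287 -0.9049] M [-0.0048  0.0694  0.0392] w 0.111
units tool x,y,z: [-0.0008  0.024  -0.0005] norm rows 0.02400338513897603
```

Emit:
move_arm([
  [0,0,0.02,0,0,0],
  [0,0,0,0,0,0],
  [0,0,0,0,0,0],
])

```text
clock: 9.17
eef_pos: [0.5398, 0.0361, 0.1795]
tcp_rot: [3.116, 0.396, 0.0]
force: [-1.2, 0.1, 3.0]
grip_width: 0.11
```

```bash
python3 g.py; python3 k.py s5.png
```

```text
t 9.17 pos [0.5398 0.0361 0.1795] yaw 14.49 q6 67.3 tilt [ 0.0002 -0.0001 -1.    ] F [-1.2233  0.1432  3.0289] M [-0.0044  0.2856 -0.0055] w 0.11
```

View pics/s5.png

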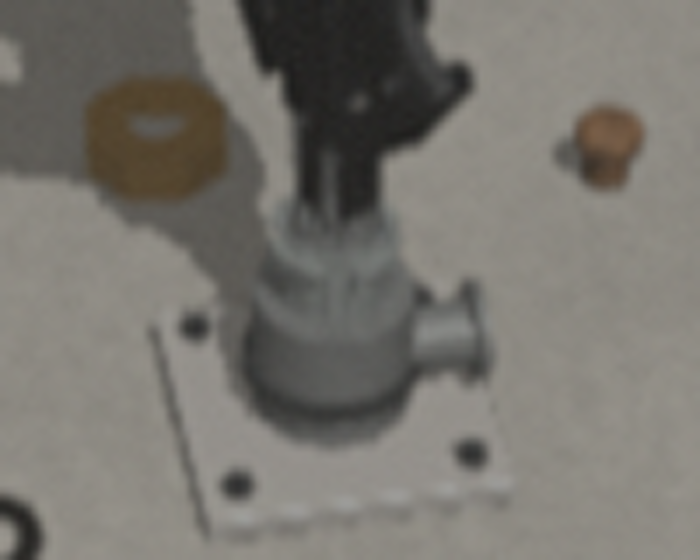

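The blue is fully covered and contact came at the expected height, so the disk is in the bore. Releasing it.

Emit:
move_arm([
  [0,0,0,0,0,0],
  [0,0,0,0,0,0],
  [0,0,0,0,0,0],
  [0,0,0,0,0,0],
], grip=0.6)

```text
clock: 9.8
eef_pos: [0.5395, 0.0361, 0.1787]
tcp_rot: [-3.116, -0.396, 0.001]
force: [0.7, -0.7, -0.2]
grip_width: 0.4
```

Emit:
move_arm([
  [0,0,-0.2,0,0,0],
  [0,0,-0.4,0,0,0],
  [0,0,-0.8,0,0,0],
  [0,0,-0.8,0,0,0],
  [0,0,-0.4,0,0,0],
  [0,0,0,0,0,0],
])

```text
clock: 10.3
eef_pos: [0.5419, 0.0359, 0.2889]
tcp_rot: [3.114, 0.396, 0.015]
force: [1.3, -0.1, 1.0]
grip_width: 0.401
```

```bash
python3 g.py "[.5236,.2098,.16,117]"; python3 k.py s6.png
```

```text
t 10.3 pos [0.5419 0.0359 0.2889] yaw 14.49 q6 67.3 tilt [ 0.0098 -0.0014 -1.    ] F [ 1.3122 -0.0641  1.0339] M [ 0.0334  0.0454 -0.0316] w 0.401
units tool x,y,z: [ 0.6165 -4.3363  3.2124] norm rows 5.4316907855663
turn units about tool z: -20.501236645462516
```

View pics/s6.png

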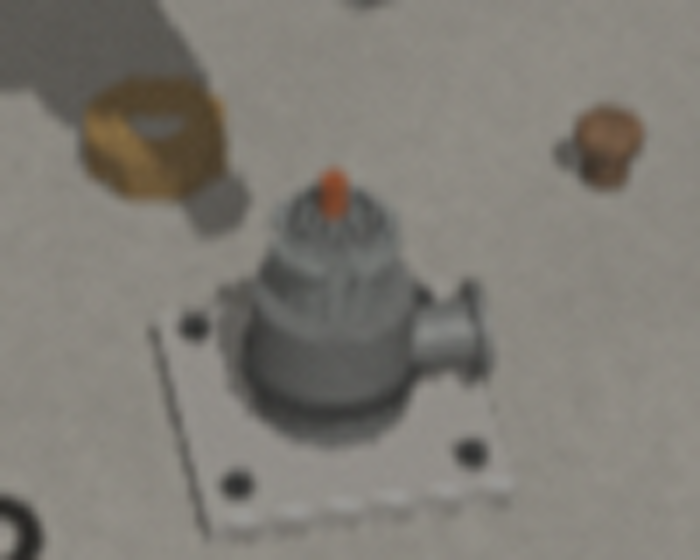

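Disk seated flat, knob at crop (333,195), released. Now I refine the ring's centre and angle from the averaged top image.

```bash
cat > r.py <<'E'
from h import *
import pickle
from scipy.optimize import differential_evolution as DE
np.set_printoptions(precision=4,suppress=True)
o=pickle.load(open("avg.pkl","rb"))
for n,c in(("top",(210,202)),):
    p=o[n]; f=p["frame"];h=17
    sat=(f[...,0]-f[...,2])
    g=[(r,q) for r in range(c[0]-h,c[0]+h) for q in range(c[1]-h,c[1]+h)]
    sub=np.linspace(-.4,.4,5)
    P=np.array([[px2w(p,(r+a,q+b),z=.02)[:2] for a in sub for b in sub] for r,q in g])
    B=np.array([[px2w(p,(r+a,q+b),z=.0)[:2] for a in sub for b in sub] for r,q in g])
    v=np.array([sat[r,q] for r,q in g]); bg=np.median(sat[c[0]-h:c[0]+h,c[1]-h:c[1]-h+4]); hi=np.percentile(v,97)
    lab=np.clip((v-bg)/(np.percentile(v,85)-bg),0,1)
    def oct(P,v):
        d=P-v[:2]; m=np.ones(d.shape[:2],bool)
        for k in range(8):
            t=np.radians(v[2]+45*k); m&=(d[...,0]*np.cos(t)+d[...,1]*np.sin(t))<.0295
        return m
    def f2(v):
        d=P-v[:2];m=(oct(P,v)|oct(B,v))&~(np.hypot(d[...,0],d[...,1])<.012)
        r=np.hypot(*(d[:,12]).T); w=(r>.018)
        return (w*(m.mean(1)-lab)**2).sum()
    for s in range(2):
        R=DE(f2,[(.51,.535),(.2,.22),(5,50)],seed=s,tol=1e-8);print(n,R.x,R.fun)
    x=R.x;print([(a,round(f2([x[0],x[1],a]),2)) for a in range(5,50,3)])
E
python3 r.py
```

```text
top [ 0.5239  0.2122 27.1347] 3.5496955089611815
top [ 0.5238  0.212  28.2525] 3.4853977171630746
[(5, np.float64(8.52)), (8, np.float64(8.27)), (11, np.float64(7.75)), (14, np.float64(6.98)), (17, np.float64(6.11)), (20, np.float64(5.08)), (23, np.float64(4.24)), (26, np.float64(3.78)), (29, np.float64(3.79)), (32, np.float64(4.19)), (35, np.float64(5.14)), (38, np.float64(6.13)), (41, np.float64(7.37)), (44, np.float64(8.18)), (47, np.float64(8.74))]
```

Emit:
move_arm([
  [0,0,0,0,0,-0.5],
  [0,0,0,0,0,-1],
  [0,0,0,0,0,-1],
  [0,0,0,0,0,-1],
  [0,0,0,0,0,-1],
  [0,0,0,0,0,-1],
  [0,0,0,0,0,-1],
  [0,0,0,0,0,-1],
  [0,0,0,0,0,-1],
  [0,0,0,0,0,-1],
  [0,0,0,0,0,-1],
  [0,0,0,0,0,-1],
], grip=0)

```text
clock: 11.6
eef_pos: [0.5392, 0.0362, 0.2817]
tcp_rot: [-2.536, -1.851, 0.003]
force: [0.1, 0.4, 0.4]
grip_width: 1.005
```

Emit:
move_arm([
  [0,0,0,0,0,-1],
  [0,0,0,0,0,-1],
  [0,0,0,0,0,-1],
  [0,0,0,0,0,-1],
  [0,0,0,0,0,-1],
  [0,0,0,0,0,-1],
  [0,0,0,0,0,-1],
  [0,0,0,0,0,-1],
  [0,0,0,0,0,-0.6],
  [0,0,0,0,0,-0.5],
  [0,0,0,0,0,0],
])

```text
clock: 12.52
eef_pos: [0.5392, 0.0362, 0.2818]
tcp_rot: [-1.628, -2.684, 0.001]
force: [0.0, -0.2, 0.8]
grip_width: 0.999
```

```bash
python3 g.py "[.5238,.211,.12,117.5]"
```

```text
t 12.52 pos [0.5392 0.0362 0.2818] yaw 117.52 q6 -35.7 tilt [-0.0024  0.0004 -1.    ] F [ 0.0048 -0.1859  0.7792] M [-0.0078 -0.0448  0.0041] w 0.999
units tool x,y,z: [4.0484 1.685  4.0467] norm rows 5.966905092844905
turn units about tool z: 0.004392255821261415
```

Emit:
move_arm([
  [0.3,0.1,0.1,0,0,0],
  [0.6,0.3,0.3,0,0,0],
  [0.8,0.3,0.4,0,0,0],
  [0.8,0.3,0.5,0,0,0],
  [0.7,0.3,0.6,0,0,0],
  [0.5,0.2,0.7,0,0,0],
  [0.2,0.1,0.6,0,0,0],
  [0.1,0.1,0.5,0,0,0],
  [0.05,0,0.3,0,0,0],
  [0,0,0.05,0,0,0],
  [0,0,0,0,0,0],
  [0,0,0,0,0,0],
])

```text
clock: 13.52
eef_pos: [0.5259, 0.2111, 0.1221]
tcp_rot: [1.63, 2.684, 0.002]
force: [0.3, -0.2, -0.8]
grip_width: 0.999
```

```bash
python3 g.py "[.5238,.211,.0745,117.5]"
python3 - <<'E'
from h import *
p=vision.capture("side");save(p,"s7.png",(110,210,190,315),6)
E
```

```text
t 13.52 pos [0.5259 0.2111 0.1221] yaw 117.44 q6 -17.0 tilt [ 0.0016  0.0003 -1.    ] F [ 0.3021 -0.17   -0.7878] M [ 0.0197  0.0236 -0.02  ] w 0.999
units tool x,y,z: [ 0.0221 -0.0506  1.1907] norm rows 1.1920204483857937
turn units about tool z: -0.011430692370674933
```

View pics/s7.png

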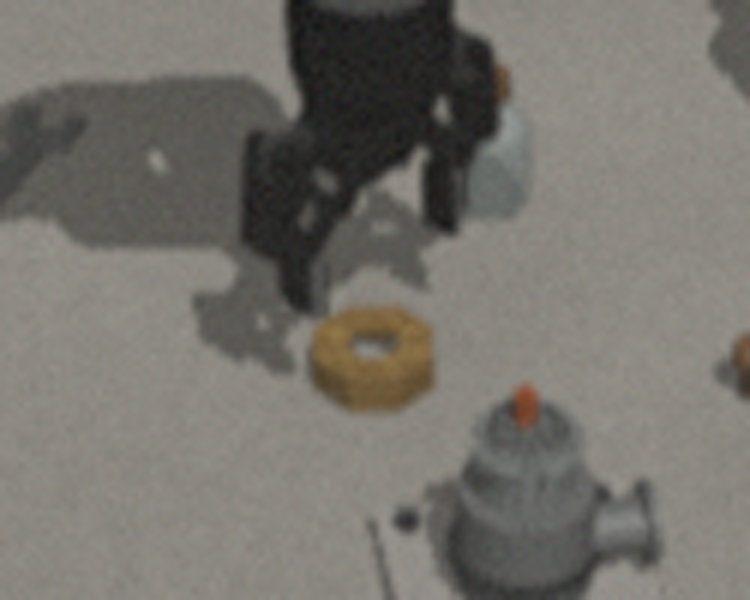

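Emit:
move_arm([
  [0.02,-0.05,0.2,0,0,0],
  [0,0,0.3,0,0,0],
  [0,0,0.3,0,0,0],
  [0,0,0.2,0,0,0],
  [0,0,0.1,0,0,0],
  [0,0,0.09,0,0,0],
  [0,0,0,0,0,0],
])

```text
clock: 14.15
eef_pos: [0.5226, 0.2109, 0.0724]
tcp_rot: [-1.63, -2.684, 0.002]
force: [0.5, -0.6, 0.3]
grip_width: 1.0
```

Emit:
move_arm([
  [0,0,0,0,0,0],
  [0,0,0,0,0,0],
  [0,0,0,0,0,0],
  [0,0,0,0,0,0],
  [0,0,0,0,0,0],
  [0,0,0,0,0,0],
], grip=1.0, squeeze=40)

```text
clock: 14.65
eef_pos: [0.5238, 0.2111, 0.0743]
tcp_rot: [1.63, 2.685, 0.002]
force: [0.3, -0.1, 4.6]
grip_width: 0.676
```

```bash
python3 g.py
python3 - <<'E'
from h import *
p=vision.capture("side");save(p,"s8.png",(110,210,190,315),6)
E
```

```text
t 14.65 pos [0.5238 0.2111 0.0743] yaw 117.49 q6 -17.0 tilt [ 0.0016  0.0003 -1.    ] F [ 0.3335 -0.1309  4.5583] M [ 0.0497  0.0522 -0.0057] w 0.676
```

View pics/s8.png

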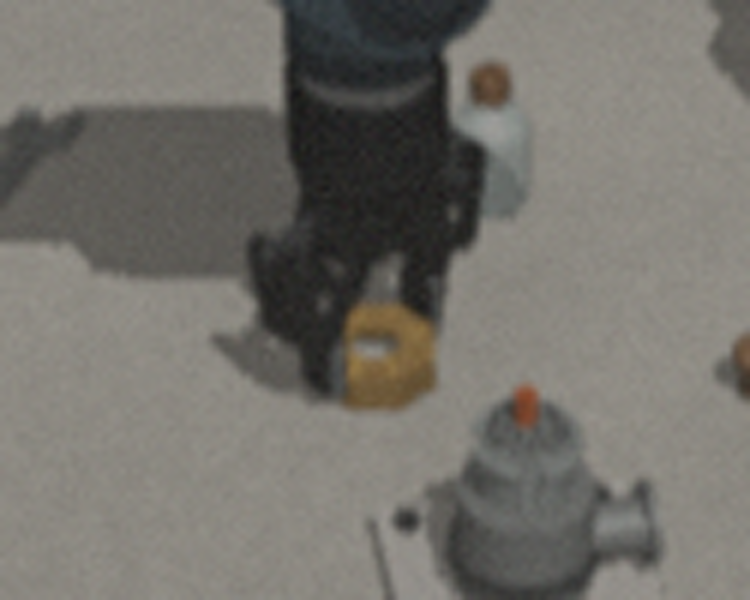

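The ring is gripped across flats (opening 0.676, consistent with 59 mm). Lifting.

Emit:
move_arm([
  [0,0,-0.1,0,0,0],
  [0,0,-0.3,0,0,0],
  [0,0,-0.6,0,0,0],
  [0,0,-0.8,0,0,0],
  [0,0,-0.8,0,0,-0.3],
  [0,0,-0.6,0,0,-0.5],
  [0,0,-0.3,0,0,-0.6],
  [0,0,-0.1,0,0,-0.5],
  [0,0,0,0,0,-0.2],
  [0,0,0,0,0,0],
  [0,0,0,0,0,0],
])

```text
clock: 15.62
eef_pos: [0.5224, 0.2109, 0.2167]
tcp_rot: [-1.378, -2.822, 0.002]
force: [-0.1, 0.5, -2.1]
grip_width: 0.681
```

```bash
python3 g.py "[.5397,.0361,.215,128]"
```

```text
t 15.62 pos [0.5224 0.2109 0.2167] yaw 127.94 q6 -27.5 tilt [-0.0019 -0.0003 -1.    ] F [-0.0531  0.5316 -2.0849] M [0.0495 0.0289 0.0152] w 0.681
units tool x,y,z: [-3.7118 -2.3456  0.042 ] norm rows 4.39107533661479
turn units about tool z: -0.012608659021998392
```

Emit:
move_arm([
  [-0.2,-0.1,0,0,0,0],
  [-0.4,-0.2,0,0,0,0],
  [-0.6,-0.4,0,0,0,0],
  [-0.7,-0.4,0,0,0,0],
  [-0.6,-0.4,0,0,0,0],
  [-0.5,-0.4,0,0,0,0],
  [-0.4,-0.2,0,0,0,0],
  [-0.2,-0.2,0,0,0,0],
  [-0.1,-0.05,0,0,0,0],
  [0,0,0,0,0,0],
  [0,0,0,0,0,0],
  [0,0,0,0,0,0],
])

```text
clock: 16.62
eef_pos: [0.5399, 0.0374, 0.2173]
tcp_rot: [-1.376, -2.824, -0.0]
force: [-0.6, -0.0, -2.1]
grip_width: 0.679
```

```bash
python3 g.py "[.5397,.0361,.18,128]"; python3 k.py s9.png; python3 g.py "[.5397,.0361,.18,128]"
```

```text
t 16.62 pos [0.5399 0.0374 0.2173] yaw 128.05 q6 -46.1 tilt [-0.0004  0.0003 -1.    ] F [-0.5927 -0.044  -2.1295] M [-0.0234 -0.018  -0.0026] w 0.679
units tool x,y,z: [-0.0217 -0.0242  0.9324] norm rows 0.932980440027413
turn units about tool z: 0.009064372741283933
t 16.92 pos [0.5401 0.037  0.2175] yaw 128.03 q6 -46.1 tilt [ 0.  0. -1.] F [ 0.4553 -0.7008 -1.6364] M [-0.0528  0.0338  0.0525] w 0.683
units tool x,y,z: [-0.0108 -0.0215  0.9379] norm rows 0.9382549350082674
turn units about tool z: 0.005285171708629832
```

View pics/s9.png

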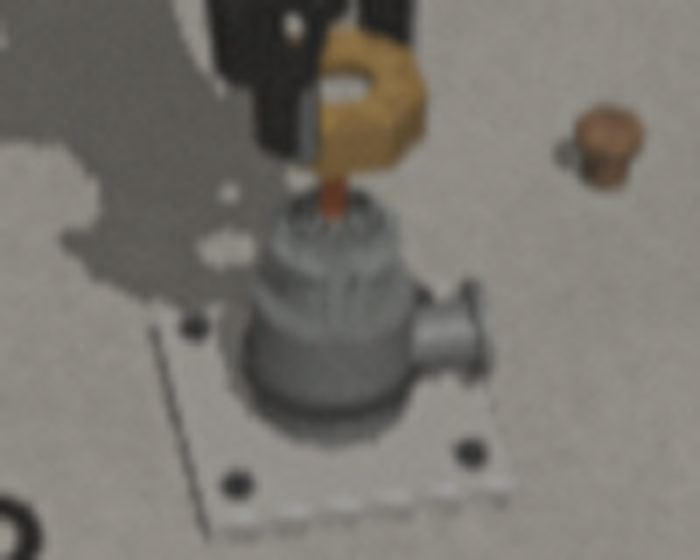

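The ring at crop (370,100) lines up above the knob at (333,195). Descending gently.

Emit:
move_arm([
  [-0.015,-0.02,0.1,0,0,0],
  [0,0,0.2,0,0,0],
  [0,0,0.2,0,0,0],
  [0,0,0.2,0,0,0],
  [0,0,0.15,0,0,0],
  [0,0,0.1,0,0,0],
  [0,0,0,0,0,0],
  [0,0,0,0,0,0],
])

```text
clock: 17.58
eef_pos: [0.5398, 0.0355, 0.1791]
tcp_rot: [-1.377, -2.823, 0.0]
force: [-0.0, -0.6, -1.9]
grip_width: 0.683
```

Emit:
move_arm([
  [0,0,0.04,0,0,0],
  [0,0,0.04,0,0,0],
  [0,0,0.03,0,0,0],
  [0,0,0,0,0,0],
  [0,0,0,0,0,0],
])

```text
clock: 18.0
eef_pos: [0.5399, 0.0356, 0.1751]
tcp_rot: [1.377, 2.823, 0.0]
force: [0.2, 0.6, -1.3]
grip_width: 0.679
```

```bash
python3 g.py "[.5397,.0361,.1698,128]"
```

```text
t 18.0 pos [0.5399 0.0356 0.1751] yaw 127.99 q6 -46.2 tilt [ 0.0001 -0.     -1.    ] F [ 0.1737  0.5526 -1.3015] M [-0.0317 -0.0166  0.0085] w 0.679
units tool x,y,z: [0.0136 0.0047 0.1331] norm rows 0.13389282099555952
turn units about tool z: -0.002835118033380013
```

Emit:
move_arm([
  [0.01,0,0.03,0,0,0],
  [0,0,0.03,0,0,0],
  [0,0,0.03,0,0,0],
  [0,0,0,0,0,0],
])

```text
clock: 18.33
eef_pos: [0.5394, 0.0359, 0.1712]
tcp_rot: [-1.377, -2.823, 0.0]
force: [0.4, -0.2, -1.7]
grip_width: 0.68
```

Emit:
move_arm([
  [0,0,0.02,0,0,0],
  [0,0,0.01,0,0,0],
  [0,0,0,0,0,0],
])

```text
clock: 18.58
eef_pos: [0.5396, 0.0359, 0.1702]
tcp_rot: [-1.377, -2.823, 0.0]
force: [0.4, 0.7, -1.8]
grip_width: 0.677
```

```bash
python3 g.py "[.5397,.0361,.1698,128]"
```

```text
t 18.58 pos [0.5396 0.0359 0.1702] yaw 127.98 q6 -46.2 tilt [-0.0002  0.     -1.    ] F [ 0.4014  0.7057 -1.7683] M [ 0.0117 -0.0012 -0.0328] w 0.677
units tool x,y,z: [0.0026 0.0059 0.0093] norm rows 0.011308366863403226
turn units about tool z: -0.0031975373136674534
```

Emit:
move_arm([
  [0,0,0.01,0,0,0],
  [0,0,0.01,0,0,0],
  [0,0,0.01,0,0,0],
  [0,0,0,0,0,0],
])

```text
clock: 18.92
eef_pos: [0.5398, 0.0358, 0.1695]
tcp_rot: [1.377, 2.823, 0.0]
force: [-1.3, 0.5, 2.1]
grip_width: 0.677
```

```bash
python3 g.py "[.5397,.0361,.1698,128]"
```

```text
t 18.92 pos [0.5398 0.0358 0.1695] yaw 127.99 q6 -46.2 tilt [ 0.0001 -0.0001 -1.    ] F [-1.3329  0.4629  2.1493] M [ 0.0102  0.2493 -0.0033] w 0.677
units tool x,y,z: [ 0.0059  0.0026 -0.0074] norm rows 0.009838780248017648
turn units about tool z: -0.002628059180449327
```

Emit:
move_arm([
  [0,0,0.01,0,0,0.2],
  [0,0,0,0,0,0.2],
  [0,0,0,0,0,0.2],
  [0,0,0,0,0,0],
])

```text
clock: 19.25
eef_pos: [0.5402, 0.0356, 0.1694]
tcp_rot: [1.452, 2.784, 0.0]
force: [-0.1, -2.5, 3.9]
grip_width: 0.679
```

```bash
python3 g.py
```

```text
t 19.25 pos [0.5402 0.0356 0.1694] yaw 124.92 q6 -43.1 tilt [ 0.0016 -0.0005 -1.    ] F [-0.066  -2.5386  3.8754] M [-0.2523  0.1272  0.0022] w 0.679
```

Emit:
move_arm([
  [0,0,0,0,0,0.2],
  [0,0,0,0,0,0.2],
  [0,0,0,0,0,0.2],
  [0,0,0,0,0,0],
])

```text
clock: 19.58
eef_pos: [0.5402, 0.0356, 0.1693]
tcp_rot: [1.525, 2.745, 0.0]
force: [-0.1, -3.3, 5.2]
grip_width: 0.678
```

```bash
python3 g.py
```

```text
t 19.58 pos [0.5402 0.0356 0.1693] yaw 121.89 q6 -40.1 tilt [ 0.0016 -0.0005 -1.    ] F [-0.0744 -3.2557  5.1593] M [-0.3429  0.076  -0.0047] w 0.678
```

Emit:
move_arm([
  [0,0,0,0,0,0.2],
  [0,0,0,0,0,0.2],
  [0,0,0,0,0,0],
])

```text
clock: 19.83
eef_pos: [0.5402, 0.0356, 0.1693]
tcp_rot: [1.573, 2.718, 0.001]
force: [-0.3, -1.7, 4.6]
grip_width: 0.679
```

```bash
python3 g.py
```

```text
t 19.83 pos [0.5402 0.0356 0.1693] yaw 119.89 q6 -38.1 tilt [ 0.0016 -0.0005 -1.    ] F [-0.3345 -1.7319  4.6003] M [-0.3283  0.0736 -0.0624] w 0.679
```

Emit:
move_arm([
  [0,0,0,0,0,0.2],
  [0,0,0,0,0,0.2],
  [0,0,0,0,0,0],
])

```text
clock: 20.08
eef_pos: [0.5402, 0.0356, 0.1693]
tcp_rot: [1.62, 2.69, 0.0]
force: [-0.3, -0.7, 5.2]
grip_width: 0.679
```

```bash
python3 g.py
```

```text
t 20.08 pos [0.5402 0.0356 0.1693] yaw 117.89 q6 -36.1 tilt [ 0.0014 -0.0005 -1.    ] F [-0.3341 -0.7363  5.166 ] M [-0.3776  0.114  -0.0058] w 0.679
```

Emit:
move_arm([
  [0,0,0,0,0,0.2],
  [0,0,0,0,0,0.2],
  [0,0,0,0,0,0],
])

```text
clock: 20.33
eef_pos: [0.5402, 0.0356, 0.1693]
tcp_rot: [1.667, 2.661, 0.001]
force: [-0.4, -1.6, 6.1]
grip_width: 0.68
```

```bash
python3 g.py
```

```text
t 20.33 pos [0.5402 0.0356 0.1693] yaw 115.89 q6 -34.1 tilt [ 0.0014 -0.0005 -1.    ] F [-0.3856 -1.5991  6.1331] M [-0.2859  0.0844  0.0324] w 0.68
```

Emit:
move_arm([
  [0,0,0,0,0,0.2],
  [0,0,0,0,0,0.2],
  [0,0,0,0,0,0.2],
  [0,0,0,0,0,0.2],
  [0,0,0,0,0,0],
])

```text
clock: 20.75
eef_pos: [0.5402, 0.0357, 0.1693]
tcp_rot: [1.758, 2.602, 0.001]
force: [-0.2, -2.0, 5.5]
grip_width: 0.675
```

```bash
python3 g.py
```

```text
t 20.75 pos [0.5402 0.0357 0.1693] yaw 111.89 q6 -30.1 tilt [ 0.0015 -0.0004 -1.    ] F [-0.2041 -2.0218  5.4598] M [-0.2849  0.106   0.001 ] w 0.675
```

Emit:
move_arm([
  [0,0,0,0,0,0.5],
  [0,0,0,0,0,0.5],
  [0,0,0,0,0,0.5],
  [0,0,0,0,0,0.5],
  [0,0,0,0,0,0],
])

```text
clock: 21.17
eef_pos: [0.5402, 0.0358, 0.1693]
tcp_rot: [1.98, 2.437, 0.002]
force: [0.2, -0.6, 6.2]
grip_width: 0.678
```

```bash
python3 g.py
```

```text
t 21.17 pos [0.5402 0.0358 0.1693] yaw 101.82 q6 -20.0 tilt [ 0.0016  0.     -1.    ] F [ 0.2031 -0.6267  6.2218] M [-0.2072  0.0613 -0.101 ] w 0.678
```

Emit:
move_arm([
  [0,0,0,0,0,0.5],
  [0,0,0,0,0,0.5],
  [0,0,0,0,0,0.5],
  [0,0,0,0,0,0.5],
  [0,0,0,0,0,0],
])

```text
clock: 21.58
eef_pos: [0.5402, 0.0358, 0.1694]
tcp_rot: [2.185, 2.256, 0.002]
force: [0.5, -0.5, 5.9]
grip_width: 0.683
```

```bash
python3 g.py "[.5398,.0361,.1693,84]"
```

```text
t 21.58 pos [0.5402 0.0358 0.1694] yaw 91.82 q6 -10.0 tilt [ 0.0016  0.0001 -1.    ] F [ 0.5231 -0.4876  5.8862] M [-0.1739  0.1304 -0.0828] w 0.683
units tool x,y,z: [ 0.0073 -0.0093  0.0013] norm rows 0.011906292235132915
turn units about tool z: 1.5640472640172902
```

Now the second candidate window (yaw about 81 to 70), in fine steps.

Emit:
move_arm([
  [0,0,0,0,0,0.4],
  [0,0,0,0,0,0.4],
  [0,0,0,0,0,0.4],
  [0,0,0,0,0,0.4],
  [0,0,0,0,0,0.3],
  [0,0,0,0,0,0],
])

```text
clock: 22.08
eef_pos: [0.5395, 0.036, 0.1682]
tcp_rot: [-2.364, -2.069, -0.0]
force: [0.4, -0.6, 0.4]
grip_width: 0.677
```

```bash
python3 g.py
```

```text
t 22.08 pos [0.5395 0.036  0.1682] yaw 82.39 q6 -0.6 tilt [-0.0002  0.0006 -1.    ] F [ 0.4059 -0.5894  0.3915] M [-0.1083 -0.1198 -0.0531] w 0.677
```

Emit:
move_arm([
  [0,0,0,0,0,0.2],
  [0,0,0,0,0,0.2],
  [0,0,0,0,0,0],
])

```text
clock: 22.33
eef_pos: [0.5392, 0.036, 0.1681]
tcp_rot: [-2.398, -2.028, 0.001]
force: [0.9, 0.2, -0.9]
grip_width: 0.679
```

```bash
python3 g.py
```

```text
t 22.33 pos [0.5392 0.036  0.1681] yaw 80.43 q6 1.4 tilt [-0.0012  0.0004 -1.    ] F [ 0.9042  0.1968 -0.9247] M [-0.0625 -0.0647  0.0038] w 0.679
```

Emit:
move_arm([
  [0,0,0,0,0,0.2],
  [0,0,0,0,0,0.2],
  [0,0,0,0,0,0],
])

```text
clock: 22.58
eef_pos: [0.5393, 0.0359, 0.1683]
tcp_rot: [-2.433, -1.986, 0.001]
force: [-0.8, 0.6, -1.1]
grip_width: 0.679
```

```bash
python3 g.py
```

```text
t 22.58 pos [0.5393 0.0359 0.1683] yaw 78.43 q6 3.4 tilt [-0.0009  0.0002 -1.    ] F [-0.7651  0.6086 -1.0886] M [ 0.0229 -0.0102  0.025 ] w 0.679
```

Support vanished at yaw about 82, so the pins are over the gaps. Lowering.

Emit:
move_arm([
  [0,0,0.02,0,0,0.1],
  [0,0,0.03,0,0,0.1],
  [0,0,0.03,0,0,0],
  [0,0,0,0,0,0],
])

```text
clock: 22.92
eef_pos: [0.5394, 0.0359, 0.1651]
tcp_rot: [-2.45, -1.966, 0.001]
force: [-0.2, -0.4, -2.2]
grip_width: 0.679
```

```bash
python3 g.py
```

```text
t 22.92 pos [0.5394 0.0359 0.1651] yaw 77.48 q6 4.3 tilt [-0.0007  0.0002 -1.    ] F [-0.2196 -0.386  -2.1696] M [-0.0313 -0.0039  0.0027] w 0.679
```

Emit:
move_arm([
  [0,0,0.03,0,0,0],
  [0,0,0.03,0,0,0],
  [0,0,0,0,0,0],
])

```text
clock: 23.17
eef_pos: [0.5395, 0.0359, 0.1628]
tcp_rot: [-2.45, -1.966, 0.001]
force: [-0.1, 1.4, -2.0]
grip_width: 0.676
```

```bash
python3 g.py
```

```text
t 23.17 pos [0.5395 0.0359 0.1628] yaw 77.48 q6 4.3 tilt [-0.0006  0.0001 -1.    ] F [-0.0778  1.3653 -1.9606] M [ 0.0212 -0.0278 -0.0287] w 0.676
```

Emit:
move_arm([
  [0,0,0.02,0,0,0],
  [0,0,0.01,0,0,0],
  [0,0,0,0,0,0],
])

```text
clock: 23.42
eef_pos: [0.5396, 0.0358, 0.1619]
tcp_rot: [2.45, 1.966, 0.0]
force: [0.2, -0.0, -1.5]
grip_width: 0.679
```

```bash
python3 g.py
```

```text
t 23.42 pos [0.5396 0.0358 0.1619] yaw 77.48 q6 4.3 tilt [ 0. -0. -1.] F [ 0.1865 -0.039  -1.5143] M [-0.0067 -0.0296  0.011 ] w 0.679
```

Emit:
move_arm([
  [0,0,0.01,0,0,0],
  [0,0,0.01,0,0,0],
  [0,0,0,0,0,0],
])

```text
clock: 23.67
eef_pos: [0.5397, 0.0359, 0.1614]
tcp_rot: [2.45, 1.966, -0.0]
force: [-1.5, 1.0, 1.9]
grip_width: 0.684
```

```bash
python3 g.py
```

```text
t 23.67 pos [0.5397 0.0359 0.1614] yaw 77.49 q6 4.3 tilt [ 0. -0. -1.] F [-1.5272  1.0467  1.8789] M [-0.0527  0.2844  0.0096] w 0.684
```

Emit:
move_arm([
  [0,0,0.015,0,0,0],
  [0,0,0,0,0,0.4],
  [0,0,0,0,0,0.4],
  [0,0,0,0,0,0.4],
  [0,0,0,0,0,0.4],
  [0,0,0,0,0,0],
])

```text
clock: 24.17
eef_pos: [0.5402, 0.0358, 0.161]
tcp_rot: [2.581, 1.789, 0.002]
force: [0.3, 0.5, 2.4]
grip_width: 0.678
```

```bash
python3 g.py
```

```text
t 24.17 pos [0.5402 0.0358 0.161 ] yaw 69.45 q6 12.3 tilt [ 0.0015 -0.0002 -1.    ] F [0.3265 0.4723 2.4453] M [-0.0113  0.0715  0.0065] w 0.678
```

Emit:
move_arm([
  [0,0,0.005,0,0,0.4],
  [0,0,0,0,0,0.4],
  [0,0,0,0,0,0.4],
  [0,0,0,0,0,0],
])

```text
clock: 24.5
eef_pos: [0.5402, 0.0358, 0.1609]
tcp_rot: [2.671, 1.653, 0.002]
force: [0.7, -0.8, 3.0]
grip_width: 0.677
```

```bash
python3 g.py
```

```text
t 24.5 pos [0.5402 0.0358 0.1609] yaw 63.5 q6 18.3 tilt [ 0.0017 -0.0002 -1.    ] F [ 0.7143 -0.8013  2.9956] M [-0.0388 -0.009  -0.0439] w 0.677
```

Emit:
move_arm([
  [0,0,0.005,0,0,0.5],
  [0,0,0.005,0,0,0.5],
  [0,0,0.005,0,0,0.5],
  [0,0,0,0,0,0],
])

```text
clock: 24.83
eef_pos: [0.5403, 0.0357, 0.1604]
tcp_rot: [2.773, 1.475, 0.002]
force: [0.4, -0.6, 4.5]
grip_width: 0.68
```

```bash
python3 g.py
```

```text
t 24.83 pos [0.5403 0.0357 0.1604] yaw 56.02 q6 25.8 tilt [ 0.0018 -0.0003 -1.    ] F [ 0.3915 -0.6268  4.4615] M [-0.0465  0.0024 -0.0376] w 0.68
```

Emit:
move_arm([
  [0,0,0.005,0,0,0.5],
  [0,0,0.005,0,0,0.5],
  [0,0,0.005,0,0,0.5],
  [0,0,0,0,0,0],
])

```text
clock: 25.17
eef_pos: [0.5403, 0.0357, 0.1599]
tcp_rot: [2.863, 1.291, 0.002]
force: [0.3, 0.3, 5.3]
grip_width: 0.677
```

```bash
python3 g.py
```

```text
t 25.17 pos [0.5403 0.0357 0.1599] yaw 48.55 q6 33.2 tilt [ 0.0018 -0.0003 -1.    ] F [0.311  0.3443 5.3169] M [-0.0243  0.0136 -0.0367] w 0.677
```

Emit:
move_arm([
  [0,0,0.003,0,0,0.5],
  [0,0,0.003,0,0,0.5],
  [0,0,0.003,0,0,0.5],
  [0,0,0,0,0,0],
])

```text
clock: 25.5
eef_pos: [0.5403, 0.0357, 0.1596]
tcp_rot: [2.941, 1.102, 0.003]
force: [-0.4, -0.2, 5.1]
grip_width: 0.676
```

```bash
python3 g.py
```

```text
t 25.5 pos [0.5403 0.0357 0.1596] yaw 41.07 q6 40.7 tilt [ 0.0019 -0.0004 -1.    ] F [-0.4213 -0.2427  5.0833] M [-0.0795  0.0056  0.048 ] w 0.676
```

Emit:
move_arm([
  [0,0,0.003,0,0,0.5],
  [0,0,0.003,0,0,0.5],
  [0,0,0.003,0,0,0.5],
  [0,0,0,0,0,0],
])

```text
clock: 25.83
eef_pos: [0.5404, 0.0357, 0.1594]
tcp_rot: [3.007, 0.907, 0.003]
force: [-0.5, -0.6, 5.4]
grip_width: 0.677
```

```bash
python3 g.py
```

```text
t 25.83 pos [0.5404 0.0357 0.1594] yaw 33.57 q6 48.2 tilt [ 0.0021 -0.0003 -1.    ] F [-0.4533 -0.6073  5.4044] M [-0.0307  0.0328 -0.0602] w 0.677
```

Emit:
move_arm([
  [0,0,0.003,0,0,0.5],
  [0,0,0.003,0,0,0.5],
  [0,0,0,0,0,0],
])

```text
clock: 26.08
eef_pos: [0.5404, 0.0357, 0.1592]
tcp_rot: [3.044, 0.775, 0.003]
force: [-0.8, 0.5, 6.8]
grip_width: 0.681
```

```bash
python3 g.py
```

```text
t 26.08 pos [0.5404 0.0357 0.1592] yaw 28.57 q6 53.2 tilt [ 0.0022 -0.0004 -1.    ] F [-0.8211  0.4871  6.7626] M [-0.0891  0.023  -0.0267] w 0.681
```

Emit:
move_arm([
  [0,0,0.002,0,0,0.4],
  [0,0,0.002,0,0,0.4],
  [0,0,0.002,0,0,0.4],
  [0,0,0,0,0,0],
])

```text
clock: 26.42
eef_pos: [0.5404, 0.0357, 0.159]
tcp_rot: [3.08, 0.615, 0.003]
force: [-1.0, -0.7, 7.1]
grip_width: 0.678
```

```bash
python3 g.py
```

```text
t 26.42 pos [0.5404 0.0357 0.159 ] yaw 22.59 q6 59.2 tilt [ 0.002  -0.0005 -1.    ] F [-0.9787 -0.7077  7.0934] M [-0.0526  0.0934 -0.0205] w 0.678
```

Emit:
move_arm([
  [0,0,0.002,0,0,0.3],
  [0,0,0.002,0,0,0.3],
  [0,0,0.002,0,0,0.2],
  [0,0,0,0,0,0],
])

```text
clock: 26.75
eef_pos: [0.5404, 0.0356, 0.1588]
tcp_rot: [3.099, 0.508, 0.003]
force: [-0.1, -1.2, 7.7]
grip_width: 0.682
```

```bash
python3 g.py
```

```text
t 26.75 pos [0.5404 0.0356 0.1588] yaw 18.63 q6 63.2 tilt [ 0.002  -0.0006 -1.    ] F [-0.104  -1.2143  7.6914] M [-0.037   0.1343  0.0126] w 0.682
```

Emit:
move_arm([
  [0,0,0.002,0,0,0.2],
  [0,0,0.002,0,0,0.2],
  [0,0,0,0,0,0.2],
  [0,0,0,0,0,0],
])

```text
clock: 27.08
eef_pos: [0.5404, 0.0356, 0.1587]
tcp_rot: [3.112, 0.427, 0.003]
force: [-1.3, -1.3, 7.7]
grip_width: 0.68
```

```bash
python3 g.py
```

```text
t 27.08 pos [0.5404 0.0356 0.1587] yaw 15.63 q6 66.2 tilt [ 0.0019 -0.0006 -1.    ] F [-1.2524 -1.2595  7.7369] M [-0.0874  0.1992  0.0374] w 0.68
```

Torque is still near zero. Turning on in small steps toward the stop, without pressing further.

Emit:
move_arm([
  [0,0,0,0,0,0.2],
  [0,0,0,0,0,0.2],
  [0,0,0,0,0,0],
])

```text
clock: 27.33
eef_pos: [0.5404, 0.0357, 0.1587]
tcp_rot: [3.119, 0.373, 0.003]
force: [-0.6, 0.2, 7.8]
grip_width: 0.678
```

```bash
python3 g.py
```

```text
t 27.33 pos [0.5404 0.0357 0.1587] yaw 13.63 q6 68.2 tilt [ 0.002  -0.0005 -1.    ] F [-0.5801  0.2388  7.8059] M [-0.0695  0.1616  0.0426] w 0.678
```

Emit:
move_arm([
  [0,0,0,0,0,0.2],
  [0,0,0,0,0,0.2],
  [0,0,0,0,0,0],
])

```text
clock: 27.58
eef_pos: [0.5405, 0.0357, 0.1587]
tcp_rot: [3.125, 0.318, 0.003]
force: [0.0, -0.1, 8.0]
grip_width: 0.675
```

```bash
python3 g.py
```

```text
t 27.58 pos [0.5405 0.0357 0.1587] yaw 11.63 q6 70.2 tilt [ 0.0021 -0.0005 -1.    ] F [ 0.0465 -0.1012  8.0207] M [-0.0951  0.1606  0.0163] w 0.675
```

Emit:
move_arm([
  [0,0,0,0,0,0.2],
  [0,0,0,0,0,0],
])

```text
clock: 27.75
eef_pos: [0.5405, 0.0357, 0.1587]
tcp_rot: [3.127, 0.291, 0.003]
force: [-0.6, -0.3, 8.0]
grip_width: 0.676
```

```bash
python3 g.py
```

```text
t 27.75 pos [0.5405 0.0357 0.1587] yaw 10.63 q6 71.2 tilt [ 0.0021 -0.0005 -1.    ] F [-0.6344 -0.3491  8.0305] M [-0.0931  0.1172  0.0806] w 0.676
```

Emit:
move_arm([
  [0,0,0,0,0,0.2],
  [0,0,0,0,0,0.1],
  [0,0,0,0,0,0],
])

```text
clock: 28.0
eef_pos: [0.5405, 0.0357, 0.1587]
tcp_rot: [3.131, 0.251, 0.003]
force: [-0.7, -0.6, 8.7]
grip_width: 0.681
```

```bash
python3 g.py
```

```text
t 28.0 pos [0.5405 0.0357 0.1587] yaw 9.15 q6 72.6 tilt [ 0.0022 -0.0006 -1.    ] F [-0.7135 -0.6371  8.7228] M [-0.0422  0.1888  0.079 ] w 0.681
```

Emit:
move_arm([
  [0,0,0,0,0,0.2],
  [0,0,0,0,0,0],
])

```text
clock: 28.17
eef_pos: [0.5405, 0.0356, 0.1587]
tcp_rot: [3.133, 0.223, 0.003]
force: [0.5, -0.1, 8.2]
grip_width: 0.681
```

```bash
python3 g.py
```

```text
t 28.17 pos [0.5405 0.0356 0.1587] yaw 8.16 q6 73.6 tilt [ 0.0022 -0.0009 -1.    ] F [ 0.495  -0.1309  8.2373] M [-0.1797  0.1504  0.1606] w 0.681
```

Emit:
move_arm([
  [0,0,0,0,0,0.2],
  [0,0,0,0,0,0],
])

```text
clock: 28.33
eef_pos: [0.5404, 0.0355, 0.1587]
tcp_rot: [3.134, 0.197, 0.003]
force: [-1.0, -0.6, 7.5]
grip_width: 0.68
```

```bash
python3 g.py
```

```text
t 28.33 pos [0.5404 0.0355 0.1587] yaw 7.2 q6 74.6 tilt [ 0.0019 -0.0014 -1.    ] F [-1.0394 -0.6227  7.4604] M [-0.3131  0.2157  0.3954] w 0.68
```

Emit:
move_arm([
  [0,0,0,0,0,0.1],
  [0,0,0,0,0,0],
])

```text
clock: 28.5
eef_pos: [0.5404, 0.0355, 0.1587]
tcp_rot: [3.134, 0.185, 0.003]
force: [-1.1, -1.3, 7.4]
grip_width: 0.679
```

```bash
python3 g.py
```

```text
t 28.5 pos [0.5404 0.0355 0.1587] yaw 6.76 q6 75.1 tilt [ 0.0019 -0.0016 -1.    ] F [-1.1052 -1.2654  7.404 ] M [-0.2616  0.1876  0.5473] w 0.679
```

Hard stop: torque rose steeply from 0.08 to 0.55 Nm at about 70° from the drop. Relaxing slightly, then releasing.

Emit:
move_arm([
  [0,0,0,0,0,-0.2],
  [0,0,-0.01,0,0,0],
  [0,0,0,0,0,0],
])

```text
clock: 28.75
eef_pos: [0.5404, 0.0355, 0.1588]
tcp_rot: [3.133, 0.21, 0.003]
force: [-0.3, -1.3, 6.5]
grip_width: 0.678
```

```bash
python3 g.py
```

```text
t 28.75 pos [0.5404 0.0355 0.1588] yaw 7.67 q6 74.1 tilt [ 0.0021 -0.0012 -1.    ] F [-0.3212 -1.2918  6.549 ] M [-0.3057  0.0144  0.2191] w 0.678
```

Emit:
move_arm([
  [0,0,0,0,0,0],
  [0,0,0,0,0,0],
  [0,0,0,0,0,0],
  [0,0,0,0,0,0],
  [0,0,0,0,0,0],
], grip=0)

```text
clock: 29.17
eef_pos: [0.5393, 0.036, 0.1574]
tcp_rot: [-3.135, -0.206, 0.001]
force: [-0.9, 0.4, -0.8]
grip_width: 0.997
```

Emit:
move_arm([
  [0,0,-0.1,0,0,0],
  [0,0,-0.2,0,0,0],
  [0,0,-0.4,0,0,0],
  [0,0,-0.6,0,0,0],
  [0,0,-0.7,0,0,0],
  [0,0,-0.6,0,0,0],
  [0,0,-0.3,0,0,0],
  [0,0,0,0,0,0],
])

```text
clock: 29.83
eef_pos: [0.5412, 0.0357, 0.278]
tcp_rot: [3.133, 0.205, 0.011]
force: [-0.6, 0.3, -0.1]
grip_width: 0.998
```

```bash
python3 g.py; python3 k.py s10.png
python3 - <<'E'
from h import *
import pickle
p=pickle.load(open("cur.pkl","rb"))
W=cloud(p); h=cv2.cvtColor(p["frame"],cv2.COLOR_RGB2HSV).astype(int)
m=(h[...,0]>8)&(h[...,0]<32)&(h[...,1]>100);mm=np.zeros(m.shape,bool);mm[160:200,255:305]=1
z=W[m&mm][:,2];print("brass n",len(z),"z pct",np.nanpercentile(z,[5,25,50,75,90,95]))
E
```

```text
t 29.83 pos [0.5412 0.0357 0.278 ] yaw 7.49 q6 74.3 tilt [ 0.0073 -0.001  -1.    ] F [-0.5887  0.2891 -0.0736] M [ 0.0063 -0.0172  0.029 ] w 0.998
brass n 327 z pct [0.09214889 0.10279042 0.10471035 0.10531772 0.10595872 0.10881252]
```

View pics/s10.png

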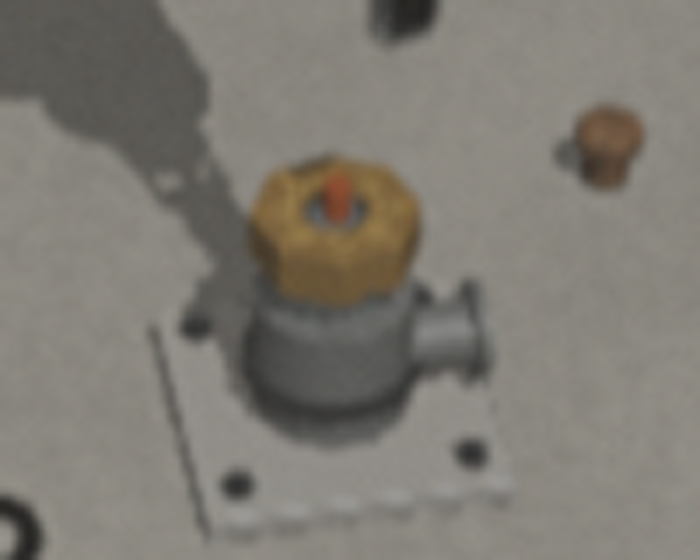

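```bash
python3 k.py s11.png
python3 - <<'E'
from h import *
import pickle
p=pickle.load(open("cur.pkl","rb"))
W=cloud(p); h=cv2.cvtColor(p["frame"],cv2.COLOR_RGB2HSV).astype(int)
m=(h[...,0]>8)&(h[...,0]<32)&(h[...,1]>100);mm=np.zeros(m.shape,bool);mm[160:200,255:305]=1
z=W[m&mm][:,2];print("ring top z",np.nanpercentile(z,[50,75,90]))
S=vision.capture("side")
for q in("gasket","stopper_a","bottle_a","spanner","beaker"):
    print(q,[(round(r["score"],2),px2w(S,r["at"],z=0)[:2].round(3)) for r in vision.landmark_of(S,q)[:2]])
ctrl.hand_in()
E
```

```text
ring top z [0.10453426 0.1051959  0.10588578]
gasket [(0.7, array([0.388, 0.002]))]
stopper_a [(0.67, array([0.692, 0.122])), (0.46, array([ 0.714, -0.145]))]
bottle_a [(0.96, array([ 0.617, -0.316])), (0.7, array([ 0.414, -0.453]))]
spanner [(0.73, array([0.375, 0.425]))]
beaker [(0.75, array([ 0.409, -0.455]))]
the job is handed in; nothing more can be done
```

The strainer housing is closed, and I handed the job in at about 30 s of the 72 s limit.

- **Disk:** I lowered it into the mouth and met contact within 1 mm of the expected height. I then let go, and the picture showed it flat with the knob up.
- **Ring:** I set it on the lands and turned it clockwise until the pins dropped at about 78° tool yaw. From there I screwed it about 70° clockwise, pressing with about 4 to 11 N (a little outside the suggested 5 to 8 N at both ends). It stopped hard at 0.55 Nm, below the 1 Nm that would force it. The first of the two possible pin positions gave no drop, so I turned on about 45° to the second.

**Last checks**
- The ring's top stands at about 104.5–105 mm. The calculated height is 104.5 mm when home and 107.5 mm when only dropped. It had not moved after I released it.
- The gripper is open, above the housing and reading about zero force.
- The gasket, two stoppers, spanner, beaker and one sample bottle were found within about 1–2 cm of where they started, which is within the detector's scatter. The other sample bottle was not reported in the last picture. The robot never came near it after the ring was picked up, and it was standing then.
- One thing did not match expectations: the torque while turning stayed near 0 rather than about 0.1 Nm, until it rose to about 0.16 Nm just before the stop. I think this is because the downward press took up most of the spring load.

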